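Open the guarded air valve and hold it

TASK

The small bottle under the nozzle is to be blown out with air: first turn the hex union nut on the air inlet clockwise until it is fully home, then flip the valve's safety catch right over, and only then pull the T-handled lever all the way towards the robot. The lever springs back, so keep hold of it and finish while still holding it fully pulled, with the catch still thrown over. Leave the bottles, the stopper tub and the spanner where they are.

Things in the scene. Friction and masses are not known exactly. Their poses are not given: they have to be found in the camera images.
- coupling: Air inlet: steel flange (84 mm diameter, 8 mm thick) bolted to the deck, with an upright 28 mm diameter pipe carrying the hex nut and, above the nut, a small brass filter (26 mm diameter, top 128 mm above the deck). Origin: centre of the flange's underside, z up. Fixed; stands left or right of the valve.
- nut_grip (a point): Centre of the captive steel hex nut, on the upright axis, 89 mm above the deck. Nut 36 mm across flats, 26 mm tall (76 to 102 mm above the deck). The frame turns with the nut: one pair of flats faces its +y and -y, the others lie every 60 degrees; z up.
- nut (a joint): Turn of the nut (rad), growing clockwise seen from above. Starts between 0 and 0.35; fully home against its stop at 1.4. It does not rise or sink; friction about 0.12 N m, stays where left.
- valve: Hand valve: steel base plate 130 x 140 mm, 8 mm thick, with two 60 mm high aluminium cheeks, the lever between them, a catch post on its +y side, and a thin bent nozzle pipe on its +x side (top 133 mm above the deck, 85 to 140 mm from the origin). Origin: centre of the base plate's underside; +z up, -x is the pulling direction, roughly towards the robot. Fixed.
- tee (a point): Centre of the black plastic T-bar at the top of the lever: a cylinder 24 mm in diameter and 90 mm long, lying along the valve's y axis. It sits 160 mm from the lever's hinge on a 14 mm steel stem; at rest it is 200 mm above the deck and 55 mm on the valve's +x side.
- lever_hinge (a point): Lever's hinge: on the valve's z axis, 50 mm above the deck. The lever turns about the valve's y axis through this point.
- lever (a joint): Lever angle (rad): 0 at rest (leaning 0.35 rad to the valve's +x), growing as it is pulled to the valve's -x, 0.7 at its end stop (leaning 0.35 rad to -x, T-bar 200 mm above the deck; the rules call the T-bar lever_c1). A spring returns it: about 6 N at the T-bar at rest, 9 N at the stop. With the catch closed it is blocked after 0.1 to 0.2 rad.
- catch_hinge (a point): Point on the catch's hinge axis, level with the middle of its finger rod; the axis lies along the valve's x, 100 mm above the deck, 50 mm to the valve's +y side. This point is at x -40 mm, y +50 mm, z 100 mm in the valve's frame.
- catch_rod (a point): Middle of the gripping part of the catch's finger rod: a steel rod 12 mm in diameter along the valve's x, standing 60 mm out from the catch bar towards the robot (this point is 22 mm from its free end). 80 mm from the hinge axis; closed, at x -40, y -30, z 100 mm in the valve's frame. The catch bar itself is steel, 8 x 14 mm, 95 mm long, lying across in front of the lever's stem when closed.
- catch (a joint): Angle of the safety catch (rad): 0 closed (bar level, reaching to the valve's -y), starts between 0 and 0.2, growing as the rod is lifted; 1.57 upright, 2.1 thrown right over to the valve's +y side, at its stop. Light friction (about 0.05 N m): it stays where left.
- bottle: Small clear glass bottle, 48 mm diameter, 100 mm tall, standing under the nozzle 135 mm on the valve's +x side; origin at the centre of its underside. To be left alone.
- tall_bottle: Larger glass bottle, 77 mm diameter, 160 mm tall, beyond the work; origin at the centre of its underside. To be left alone.
- stopper_tub: White open tub of stoppers, 90 x 130 x 50 mm, off to the right; origin at the centre of its underside. To be left alone.
- spanner: Flat steel spanner about 160 mm long lying on the deck between the coupling and the valve; not needed. To be left alone.
There are look-alikes about, which are no part of the job. What is shaped like the coupling but red is not meant.

How it is judged (in metres and radians):
On the way, in this order (a step that is already met when the one before it is completed fails the run):
1. the hex nut is turned fully home (value of joint nut above 1.3 rad), for 0.2 s.
2. the safety catch is flipped right over, past upright (value of joint catch above 1.75 rad), for 0.2 s.
3. the lever is pulled to its stop by the gripper and held (value of joint lever above 0.6 rad and contact force between the fingers and lever_c1 above 2 N), for 1 s.
At the end, for the whole second after the job is handed in: The nut is within 0.1 rad of its stop (joint above 1.3), the catch is thrown over (above 1.75 rad), the lever is held pulled within 0.1 rad of its stop (above 0.6) by the fingers pressing on its T-bar with more than 2 N, and the bystanders are upright and within 30 mm of where they began (all of step 3 and value of joint nut above 1.3 rad and value of joint catch above 1.75 rad and distance of each of bottle, tall_bottle, stopper_tub, spanner from where it was at the start of the episode below 0.03 m and angle between each of bottle, tall_bottle's own z axis and vertical below 0.2 rad); the arm keeps its last pose, push and grip.
It fails at once if a bottle, the tub or the spanner is knocked away or a bottle tipped (distance of any of bottle, tall_bottle, stopper_tub, spanner from where it was at the start of the episode above 0.03 m or angle between any of bottle, tall_bottle's own z axis and vertical above 0.3 rad).
It fails at once if the lever is pulled before the nut is home or before the catch is over (value of joint lever above 0.3 rad and (value of joint nut below 1.25 rad or value of joint catch below 1.5 rad)).
It also fails if it takes over 69 s, if anything falls off the work surface, if the arm or the gripper's body presses on something with over 40 N, if the wrist force passes 120 N, or if a joint passes its speed limit or range.

ROBOT

A 6-joint arm with a two-finger parallel gripper is mounted at the origin on the work surface. World frame = base frame: x ahead of the robot, y to its left, z up, the work surface at z = 0. Lengths are in mm, angles in rad, forces in N, time in s.
With the tool pointing down it reaches from about 275 to 750 mm from the base axis. Payload 10.2 kg.
Tool frame: the origin (TCP) lies on the front face of the gripper's body, between the roots of the fingers; the fingertips stand 73 mm ahead of it and the grasp point (between the pads) lies 54 mm ahead of it; z points along the fingers, y is the line along which they close (so a half turn about z gives the same grasp; the last joint's range is limited). The gripper opens to 85 mm and grips with 20 to 120 N. Pads are 22 mm wide; open, the fingers measure 114 mm over their backs; the gripper's body (76 mm by 85 mm) begins 54 mm behind the grasp point. The pads swing forward as they close: fully open they stand 13 mm farther back than shut.
Start: joints at [-1.425, 0.313, 1.498, -0, 1.331, -0.223], TCP at [189.248, -489.711, 303.894] pointing down, gripper open.
Joint ranges: [-2.94, 2.94], [-0.97, 2.17], [0.19, 2.56], [-1.23, 4.37], [0.02, 3.11], [-2.88, 2.88]. Speed limits (rad/s): [2.39, 2.39, 3.01, 3.14, 3.14, 3.14].

INTERFACE

Orientations are given as a unit quaternion [w, x, y, z].
In Python, from rig import * gives the robot as it stands.
- The arm moves only by the tool step_arm, never from a script. Its argument "plan" is a list of rows, each an object with "offset": the shift along the tool's x, y, z in cm, a list of three; "rot": the turn, a rotation vector about the tool's x, y, z in degrees, a list of three; "gripper": the finger opening in cm, from 0 to 8.54. In form: [{"offset": [x, y, z], "rot": [wx, wy, wz], "gripper": gripper}, ...]. A call has 1 to 12 rows; each row is the pose to reach, as a shift and turn from the pose commanded when the call began, along the tool's axes at that moment; what a row does not reach only later rows make up. A row lasts 1/10 s, in which the tool goes at most 50 mm and 8.59 degrees, less where a joint would pass 70% of its speed; a pose out of reach is approached as far as the arm can. A call with a gripper value outside its range is refused whole. The fingers move at their own pace and stop on an object; "squeeze" is the grip in N (left out, the last holds). Time passes only in rows, so rows that repeat a pose let the fingers close. It gives the time, the measured TCP pose, the force, the opening and the grip force at its end, in the units of the state.
- sense(): the state, without advancing time (a new reading comes with each control period).
- capture(name): name is "side" or "top"; returns a dict with "color" (480x640x3 uint8, red, green, blue), "depth" (480x640 float32, mm along the optical axis (not along the pixel's ray), 0 where there is no reading), "vertical_fov" (degrees; the focal length in pixels is half the picture's height over the tangent of half this angle, whatever the lens; pixels are square), "cx", "cy" (the principal point, pixels), "k1" (the pictures are not rectified: a ray, as slopes to the right and down, at radius r is drawn at 1 + k1 r^2 times it, then the intrinsics apply), "rvec" (rotation vector, rad) and "tvec" (3), from world to camera coordinates, as OpenCV has them. Camera axes: x right, y down, z forward; pixel columns grow to the right and rows downward; lengths in mm; the calibration is good to about 2 mm. A picture is of the moment at which its call begins.
- finish_job(): hands the job in; it is judged then, once.
The state is a dict: "time_s": time; "joints": joint angles; "dq": joint speeds; "tau": joint torques, N m; "eef_pos": TCP position; "ee_rot": TCP orientation; "force": force on the tool from outside, world axes, zero at the start; "wrist_torque": the same for the moment, N m; "grip_width": opening from 0.0 (shut) to 1.0 (fully open); "grip_force": force on a finger pad.
Only numpy, scipy, OpenCV 4.12 (cv2) and the standard library are available. Lean on these libraries where they do the work, as an engineer would, in place of code of your own. Each camera call takes 0.05 s, during which the arm holds its last target. There are 200 camera calls.

## Working session

There is one attempt and no reset: what is moved stays moved. The work goes in short steps, Python scripts to look and compute and a tool call to move; the robot and the scene stay as the last step left them, time stands still between calls to the robot, and variables do not carry over. Pictures are saved under pics/ and viewed, at most 10 in all, crops included, and the job is handed in when it is done.

Besides the shell and the picture viewer there is one more tool, called after "Emit:" by a JSON object that holds its "method" and its "body", one argument or row to a line. step_arm: Moves the arm, as the interface text tells. Its arguments: {"type":"object","properties":{"plan":{"type":"array"},"squeeze":{"type":"number"}},"required":["plan"]}

```bash
mkdir -p pics; cat > h.py <<'E'
from rig import *
import numpy as np, cv2
from scipy.spatial.transform import Rotation as Rn
def cam(n):
    c=capture(n); f=240/np.tan(np.radians(c['vertical_fov'])/2)
    c['f']=f; c['R']=cv2.Rodrigues(np.array(c['rvec'],float))[0]; c['t']=np.array(c['tvec'],float).ravel(); return c
def rays(c,uv):
    uv=np.atleast_2d(np.array(uv,float)); d=(uv-[c['cx'],c['cy']])/c['f']; s=d.copy()
    for _ in range(20): s=d/(1+c['k1']*(s**2).sum(1,keepdims=True))
    return np.c_[s,np.ones(len(s))]
def plane(c,uv,z):
    r=rays(c,uv)@c['R']; o=-c['R'].T@c['t']
    return o+r*((z-o[2])/r[:,2])[:,None]
def cloud(c):
    v,u=np.mgrid[:480,:640]; r=rays(c,np.c_[u.ravel(),v.ravel()])
    P=(r*c['depth'].ravel()[:,None]-c['t'])@c['R']; P[c['depth'].ravel()==0]=np.nan
    return P.reshape(480,640,3)
def proj(c,p):
    q=c['R']@np.array(p,float)+c['t']; s=q[:2]/q[2]; return s*(1+c['k1']*(s@s))*c['f']+[c['cx'],c['cy']]
E
python3 - <<'E'
from h import *
ims=[]
for n in('top','side'):
    c=cam(n); print(n,c['f'],c['cx'],c['cy'],c['k1'],-c['R'].T@c['t'],c['R'][2]); cv2.imwrite(f'pics/{n}0.png',c['color'][...,::-1])
print(sense())
E
```

```text
top 551.3128548503387 319.88981195300914 254.3583178190132 0.03582594839035962 [ 410.96287676  -34.59566083 1448.95990419] [ 0.13879569 -0.01997645 -0.99011954]
side 570.8478071906827 318.27626089610374 241.72607965439576 -0.13146957974940576 [ 303.17795517 1085.99942287  821.02184933] [ 0.21094945 -0.83335744 -0.51089697]
{'time_s': 0.1, 'joints': array([-1.42537244e+00,  3.13383442e-01,  1.49833015e+00, -8.24498886e-06,
        1.33100516e+00, -2.23388589e-01]), 'dq': array([-0.00030027, -0.00055421, -0.00150629, -0.00012055, -0.00129816,
       -0.00103123]), 'tau': array([ 1.69384686e-03, -4.12895823e+01, -2.60146308e+01, -2.47175503e-04,
        2.99463398e-03, -8.32423495e-06]), 'eef_pos': array([ 189.23869966, -489.55736095,  303.40933908]), 'ee_rot': array([-5.62777073e-04,  9.83044962e-01,  1.83363808e-01,  1.79424600e-05]), 'force': array([-0.74320157,  0.20615581, -0.3466229 ]), 'wrist_torque': array([-0.01917393,  0.01039409,  0.02731543]), 'grip_force': 0.0, 'grip_width': 1.0034136604731723}
```

View pics/top0.png

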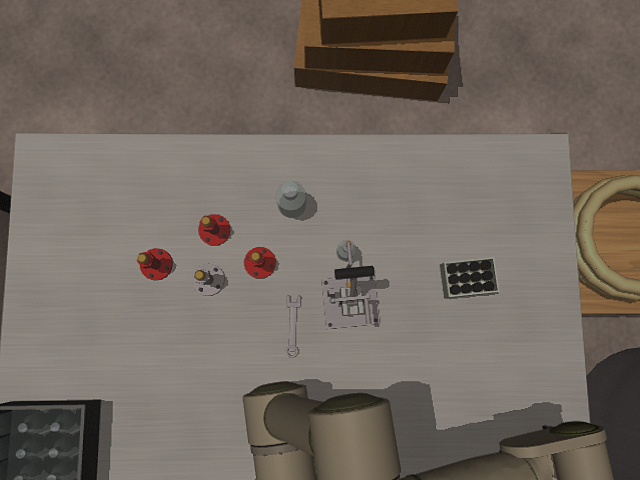

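View pics/side0.png

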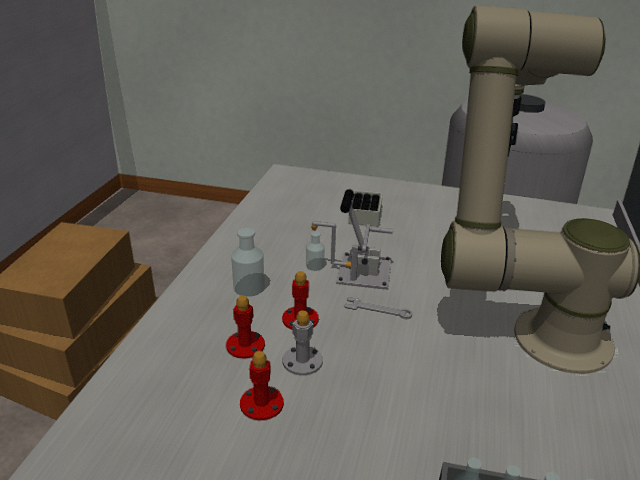

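The grey coupling is at top pixel (210,280), with red look-alikes at (155,264), (214,230) and (260,262). In the side view, grey is at (303,345) and the reds are at (245,330), (262,385) and (300,305). The description wants the steel one, so I choose grey. The valve is at top (350,303) with its black T-bar at (355,272), and the spanner is at (292,325).

```bash
python3 - <<'E'
from h import *
c=cam('top'); s=cam('side'); P=cloud(c); S=cloud(s)
a=cv2.resize(c['color'][215:365,130:390],None,fx=3,fy=3,interpolation=cv2.INTER_CUBIC)[:, :780]
cv2.imwrite('pics/top1.png',a[...,::-1])
b=np.hstack([cv2.resize(s['color'][300:380,270:336],(396,480),interpolation=cv2.INTER_CUBIC),cv2.resize(s['color'][180:290,308:400],(402,480),interpolation=cv2.INTER_CUBIC)])
cv2.imwrite('pics/side1.png',b[...,::-1])
# z sanity
print('deck',plane(c,[[250,350]],0),P[350,250])
# masks
hsv=cv2.cvtColor(c['color'],cv2.COLOR_RGB2HSV)
br=cv2.inRange(hsv,(10,90,80),(30,255,255)); 
n,l,st,ce=cv2.connectedComponentsWithStats(br[220:300,120:370]); 
for i in range(1,n):
    if st[i,4]>8: u=ce[i]+[120,220]; print('brass',u,st[i,4],plane(c,[u],128))
bl=((hsv[...,2]<60)).astype(np.uint8); bl[:255]=0;bl[290:]=0;bl[:,:325]=0;bl[:,385:]=0
cn=max(cv2.findContours(bl,0,1)[0],key=cv2.contourArea); print('tee',cv2.minAreaRect(cn),plane(c,[cv2.minAreaRect(cn)[0]],206))
for nm,Q in(('top',P),('side',S)):
    # points high near valve: tee
    m=(Q[...,2]>180)&(Q[...,2]<230)&(Q[...,0]>250)&(abs(Q[...,1])<300)
    q=Q[m]; q=q[(q[:,0]>300)]; 
    print(nm,len(q)); 
    if len(q):print(np.median(q,0),q.min(0),q.max(0))
    m=(Q[...,2]>4)&(Q[...,2]<12)&(Q[...,0]>220)&(Q[...,0]<560)&(Q[...,1]>-180)&(Q[...,1]<0)
    q=Q[m][:,:2].astype(np.float32); print(nm,'plate',len(q),cv2.minAreaRect(q))
    m=(Q[...,2]>110)&(Q[...,2]<132)&(Q[...,0]>250)&(Q[...,1]>50)&(Q[...,1]<400)
    k,L,stt,cc=cv2.connectedComponentsWithStats(m.astype(np.uint8))
    for i in range(1,k):
        if stt[i,4]>5: print(nm,'post',cc[i],np.nanmean(Q[L==i],0))
E
```

```text
deck [[365.74721135 118.54732843   0.        ]] [365.76741947 118.47888465   0.64757973]
brass [204.84090909 222.13636364] 44 [[676.51497713 217.29108603 128.        ]]
brass [345.77777778 242.77777778] 9 [[ 624.21499487 -124.36439355  128.        ]]
brass [254.69117647 256.23529412] 68 [[592.378497    96.08027531 128.        ]]
brass [141.40677966 258.01694915] 59 [[589.50407828 366.1582021  128.        ]]
brass [198.61538462 274.72307692] 65 [[548.42679384 229.4162502  128.        ]]
brass [348.24 284.32] 25 [[ 523.06698821 -128.8277388   128.        ]]
tee ((353.992431640625, 272.673583984375), (38.18132019042969, 14.898967742919922), 2.4895529747009277) [[ 542.8425047  -136.72826166  206.        ]]
top 465
[ 541.55129159 -131.59860519  209.98562904] [ 300.17194987 -180.65589391  180.16163783] [558.60501759  44.18919987 229.8109075 ]
top plate 1554 ((400.0217590332031, -89.9765853881836), (179.52255249023438, 317.0533142089844), 89.91455841064453)
top post [205.96666667 221.12222222] [679.6440635  215.20689564 124.88852477]
top post [143.02173913 258.10869565] [589.67109743 363.2350675  124.9737731 ]
top post [255.1686747  256.53012048] [592.04426811  95.20508808 125.13747567]
top post [199.24742268 275.01030928] [548.06621022 228.54704117 124.70069776]
side 258
[ 538.79600567 -113.75027061  208.50630438] [ 300.0708201  -181.04928893  180.78196767] [556.30126951  38.21889848 229.6269742 ]
side plate 845 ((389.05853271484375, -89.92367553710938), (179.67054748535156, 336.9979248046875), 89.96048736572266)
side post [300.40540541 276.34234234] [590.96356504  99.6000187  122.13619801]
side post [242.03816794 301.40458015] [679.14011221 220.60279501 121.78215689]
side post [302.70072993 316.72992701] [546.67439292 233.61295765 122.18288596]
side post [258.70625 357.99375] [588.6331314  370.74475147 122.54443286]
```

View pics/top1.png

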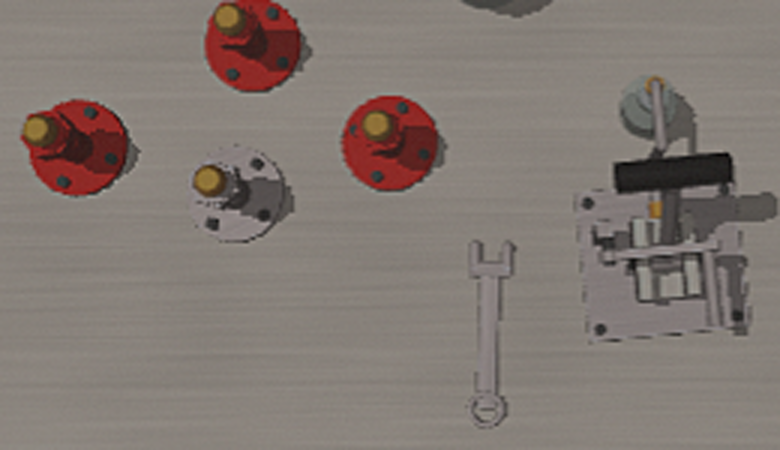

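View pics/side1.png

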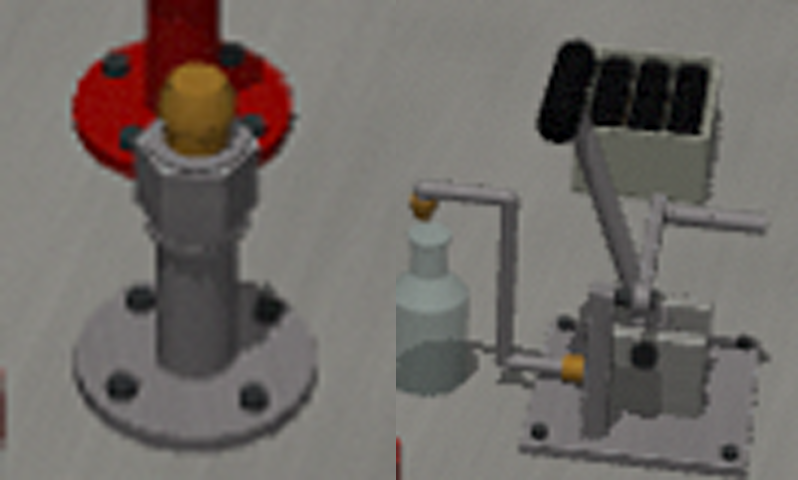

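The top crop shows the grey steel flange at top-image (209,279) with brass filter at (199,275), so it is the right one. The T-bar runs from about (335,274) to (374,270), and the valve plate bolts are at (325.7,282.7), (330,324.7) and (376,320). The side crop confirms the catch is closed, with its rod pointing towards the robot.

```bash
python3 - <<'E'
from h import *
c=cam('top'); s=cam('side'); P=cloud(c); S=cloud(s)
B=plane(c,np.array([[587,203],[600,329],[738,315]])/3+[130,215],10); print(B)
print('centre',(B[0]+B[2])/2,'yaw',np.degrees(np.arctan2(*(B[0]-B[1])[[1,0]])),np.degrees(np.arctan2(-(B[1]-B[2])[0],(B[1]-B[2])[1])))
F=plane(c,np.array([[257,164],[264,215],[212,223]])/3+[130,215],10); print('flange',F, (F[0]+F[2])/2, np.degrees(np.arctan2((F[0]-F[2])[1],(F[0]-F[2])[0])))
for n,Q in(('top',P),('side',S)):
    q=Q[(Q[...,2]>185)&(Q[...,2]<225)&(Q[...,0]>500)&(Q[...,0]<600)&(Q[...,1]<-60)&(Q[...,1]>-210)]
    r=cv2.minAreaRect(q[:,:2].astype(np.float32)); d=np.linalg.svd(q[:,:2]-q[:,:2].mean(0))[2][0]; d*=np.sign(d[1]); print(n,len(q),r,q[:,2].max(),np.degrees(np.arctan2(-d[0],d[1])))
    # flange top
    q=Q[(Q[...,2]>5)&(Q[...,2]<12)&(Q[...,0]>490)&(Q[...,0]<605)&(Q[...,1]<290)&(Q[...,1]>170)&(np.hypot(Q[...,0]-548,Q[...,1]-229)<50)]
    print('flange',cv2.minEnclosingCircle(q[:,:2].astype(np.float32)))
    # catch rod z 90..125
    V=np.array([488,-141]); th=np.radians(6); 
    xy=(Q[...,:2]-V)@np.array([[np.cos(th),-np.sin(th)],[np.sin(th),np.cos(th)]])
    m=(Q[...,2]>85)&(Q[...,2]<140)&(xy[...,0]>-75)&(xy[...,0]<-15)&(abs(xy[...,1])<70)
    print('rod',m.sum(),np.c_[xy[m],Q[m][:,2]][::max(1,m.sum()//12)].round(0).tolist())
E
```

```text
[[ 537.77790021  -78.16397216   10.        ]
 [ 428.72520792  -88.36587105   10.        ]
 [ 439.8831351  -207.93920998   10.        ]]
centre [ 488.83051766 -143.05159107   10.        ] yaw 5.3444756838274525 5.331089532097757
flange [[573.69580451 209.07155278  10.        ]
 [529.16405184 202.19700409  10.        ]
 [522.54728399 246.82279962  10.        ]] [548.12154425 227.9471762   10.        ] -36.4299643120943
top 417 ((544.1199951171875, -136.1858367919922), (23.968706130981445, 89.6737060546875), 5.333754062652588) 219.61272477651 5.29994947696458
flange ((547.5799560546875, 229.114990234375), 49.50292205810547)
rod 95 [[-15.0, -32.0, 117.0], [-19.0, -24.0, 113.0], [-22.0, -28.0, 118.0], [-25.0, -34.0, 110.0], [-29.0, -26.0, 114.0], [-32.0, -30.0, 118.0], [-36.0, -24.0, 119.0], [-39.0, -29.0, 117.0], [-42.0, -33.0, 116.0], [-46.0, -26.0, 116.0], [-49.0, -30.0, 119.0], [-53.0, -23.0, 107.0], [-56.0, -29.0, 116.0], [-59.0, -33.0, 119.0]]
side 223 ((543.4892578125, -133.30508422851562), (24.06637954711914, 92.83456420898438), 5.253523349761963) 215.28735992014094 3.8941741153573823
flange ((547.5737915039062, 229.66116333007812), 43.282501220703125)
rod 85 [[-17.0, -28.0, 120.0], [-24.0, -28.0, 118.0], [-42.0, -33.0, 117.0], [-25.0, -30.0, 114.0], [-42.0, -24.0, 119.0], [-60.0, -31.0, 117.0], [-33.0, -25.0, 114.0], [-50.0, -28.0, 115.0], [-20.0, -31.0, 107.0], [-38.0, -27.0, 111.0], [-55.0, -21.0, 116.0], [-46.0, -26.0, 109.0], [-61.0, -27.0, 108.0]]
```

```bash
cat >> h.py <<'E'
V=np.array([489,-141.5]); TH=np.radians(5.3)
def vw(x,y,z): return np.array([V[0]+x*np.cos(TH)-y*np.sin(TH),V[1]+x*np.sin(TH)+y*np.cos(TH),z])
def down(psi): p=np.radians(psi); return Rn.from_matrix(np.c_[[np.cos(p),np.sin(p),0],[np.sin(p),-np.cos(p),0],[0,0,-1]])
def cur():
    s=sense(); q=s['ee_rot']; return s,np.array(s['eef_pos']),Rn.from_quat([q[1],q[2],q[3],q[0]])
def go(pos,psi,base=None):
    s,p,R=cur() if base is None else (None,)+base
    print('off',(R.inv().apply(np.array(pos)-p)/10).round(2).tolist(),'rot',np.degrees((R.inv()*down(psi)).as_rotvec()).round(1).tolist())
def st():
    s,p,R=cur(); X=R.as_matrix()[:,0]; print(s['time_s'],p.round(1),'psi',np.degrees(np.arctan2(X[1],X[0])).round(1),'j',s['joints'].round(2),'F',s['force'].round(1),'T',s['wrist_torque'].round(2),s['grip_width'],s['grip_force'])
E
python3 -c "
from h import *
go([547.8,229,260],58.5)"
```

```text
off [59.35, -54.11, 4.4] rot [-0.0, -0.0, -37.4]
```

Emit:
{"method": "step_arm", "body": {
  "plan": [
    {"offset": [59.3, -54.1, 0], "rot": [0, 0, -37.4], "gripper": 8.5},
    {"offset": [59.3, -54.1, 0], "rot": [0, 0, -37.4], "gripper": 8.5},
    {"offset": [59.3, -54.1, 0], "rot": [0, 0, -37.4], "gripper": 8.5},
    {"offset": [59.3, -54.1, 0], "rot": [0, 0, -37.4], "gripper": 8.5},
    {"offset": [59.3, -54.1, 0], "rot": [0, 0, -37.4], "gripper": 8.5},
    {"offset": [59.3, -54.1, 0], "rot": [0, 0, -37.4], "gripper": 8.5},
    {"offset": [59.3, -54.1, 0], "rot": [0, 0, -37.4], "gripper": 8.5},
    {"offset": [59.3, -54.1, 0], "rot": [0, 0, -37.4], "gripper": 8.5},
    {"offset": [59.3, -54.1, 0], "rot": [0, 0, -37.4], "gripper": 8.5},
    {"offset": [59.3, -54.1, 0], "rot": [0, 0, -37.4], "gripper": 8.5},
    {"offset": [59.3, -54.1, 0], "rot": [0, 0, -37.4], "gripper": 8.5},
    {"offset": [59.3, -54.1, 0], "rot": [0, 0, -37.4], "gripper": 8.5}
  ]
}}

```text
time_s: 1.5
eef_pos: [457.4, 49.5, 304.1]
ee_rot: [0.0, 0.872, 0.489, 0.0]
force: [0.8, -0.4, -1.1]
grip_width: 0.997
grip_force: 0.0
```

```bash
python3 -c "
from h import *
st();go([547.8,229,260],58.5)"
```

```text
1.5 [457.4  49.5 304.1] psi 58.5 j [-0.15  0.17  1.68 -0.    1.29  0.4 ] F [ 0.8 -0.4 -1.1] T [-0.09 -0.04  0.04] 0.9971710341657384 0.0
off [20.03, -1.66, 4.41] rot [0.0, -0.0, 0.0]
```

Emit:
{"method": "step_arm", "body": {
  "plan": [
    {"offset": [20.0, -1.7, 4.4], "rot": [0, 0, 0], "gripper": 8.5},
    {"offset": [20.0, -1.7, 4.4], "rot": [0, 0, 0], "gripper": 8.5},
    {"offset": [20.0, -1.7, 4.4], "rot": [0, 0, 0], "gripper": 8.5},
    {"offset": [20.0, -1.7, 4.4], "rot": [0, 0, 0], "gripper": 8.5},
    {"offset": [20.0, -1.7, 4.4], "rot": [0, 0, 0], "gripper": 8.5},
    {"offset": [20.0, -1.7, 4.4], "rot": [0, 0, 0], "gripper": 8.5}
  ]
}}

```text
time_s: 2.1
eef_pos: [546.7, 227.5, 259.0]
ee_rot: [-0.0, 0.872, 0.49, -0.001]
force: [0.1, -0.0, -0.2]
grip_width: 0.994
grip_force: 0.0
```

```bash
python3 -c "
from h import *
st();go([547.8,229,143],58.5)
c=cam('side'); cv2.imwrite('pics/side2.png',cv2.resize(c['color'][200:380,220:400],(600,600),interpolation=cv2.INTER_CUBIC)[...,::-1])"
```

```text
2.1 [546.7 227.5 259. ] psi 58.6 j [ 0.2   0.5   1.35 -0.    1.3   0.74] F [ 0.1 -0.  -0.2] T [ 0.01  0.   -0.01] 0.9936812082559697 0.0
off [0.2, 0.02, 11.6] rot [-0.1, 0.1, 0.1]
```

View pics/side2.png

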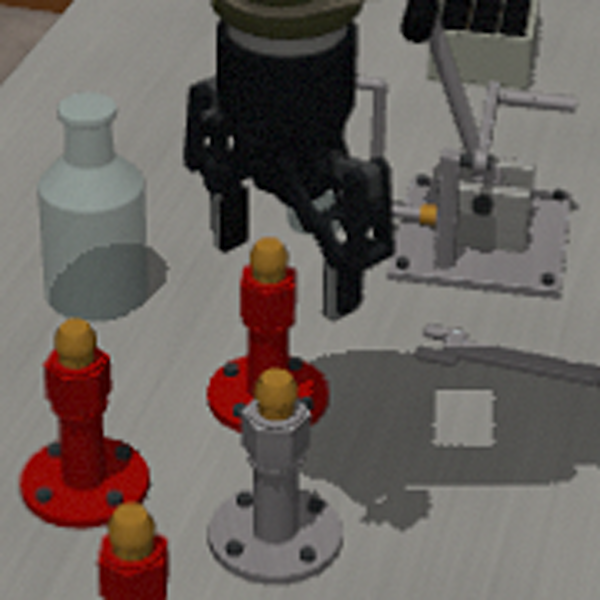

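The gripper hangs over the grey coupling (nut at crop (275,440)), with one finger each side and no contact. Next: descend, close, then turn.

Emit:
{"method": "step_arm", "body": {
  "plan": [
    {"offset": [0.2, 0, 5], "rot": [0, 0, 0], "gripper": 8.5},
    {"offset": [0.2, 0, 9], "rot": [0, 0, 0], "gripper": 8.5},
    {"offset": [0.2, 0, 11.6], "rot": [0, 0, 0], "gripper": 7},
    {"offset": [0.2, 0, 11.6], "rot": [0, 0, 0], "gripper": 5},
    {"offset": [0.2, 0, 11.6], "rot": [0, 0, 0], "gripper": 4},
    {"offset": [0.2, 0, 11.6], "rot": [0, 0, 0], "gripper": 3},
    {"offset": [0.2, 0, 11.6], "rot": [0, 0, 0], "gripper": 3},
    {"offset": [0.2, 0, 11.6], "rot": [0, 0, 0], "gripper": 3},
    {"offset": [0.2, 0, 11.6], "rot": [0, 0, 0], "gripper": 3},
    {"offset": [0.2, 0, 11.6], "rot": [0, 0, 0], "gripper": 3}
  ],
  "squeeze": 40
}}

```text
time_s: 3.15
eef_pos: [549.8, 226.6, 146.5]
ee_rot: [0.002, 0.873, 0.489, 0.002]
force: [6.2, -9.3, -5.0]
grip_width: 0.449
grip_force: 41.8
```

```bash
python3 -c "
from h import *
st()"
```

```text
3.15 [549.8 226.6 146.5] psi 58.5 j [ 0.2   0.62  1.46 -0.    1.05  0.75] F [ 6.2 -9.3 -5. ] T [-1.2  -0.95  0.1 ] 0.44865744050957995 41.75704546272755
```

Emit:
{"method": "step_arm", "body": {
  "plan": [
    {"offset": [0, 0.3, 0], "rot": [0, 0, 0], "gripper": 3},
    {"offset": [0, 0.3, 0], "rot": [0, 0, 6], "gripper": 3},
    {"offset": [0, 0.3, 0], "rot": [0, 0, 12], "gripper": 3},
    {"offset": [0, 0.3, 0], "rot": [0, 0, 18], "gripper": 3},
    {"offset": [0, 0.3, 0], "rot": [0, 0, 24], "gripper": 3},
    {"offset": [0, 0.3, 0], "rot": [0, 0, 30], "gripper": 3},
    {"offset": [0, 0.3, 0], "rot": [0, 0, 36], "gripper": 3},
    {"offset": [0, 0.3, 0], "rot": [0, 0, 42], "gripper": 3},
    {"offset": [0, 0.3, 0], "rot": [0, 0, 48], "gripper": 3},
    {"offset": [0, 0.3, 0], "rot": [0, 0, 54], "gripper": 3},
    {"offset": [0, 0.3, 0], "rot": [0, 0, 54], "gripper": 3}
  ]
}}

```text
time_s: 4.25
eef_pos: [549.7, 227.4, 146.4]
ee_rot: [-0.001, 0.999, 0.038, -0.0]
force: [-8.7, 2.3, 6.7]
grip_width: 0.446
grip_force: 41.1
```

```bash
python3 -c "
from h import *
st()"
```

```text
4.25 [549.7 227.4 146.4] psi 4.4 j [0.2  0.62 1.46 0.   1.06 1.69] F [-8.7  2.3  6.7] T [ 0.52  1.48 -0.09] 0.4462490873873003 41.149612963199615
```

Emit:
{"method": "step_arm", "body": {
  "plan": [
    {"offset": [0, 0, 0], "rot": [0, 0, 4], "gripper": 3},
    {"offset": [0, 0, 0], "rot": [0, 0, 8], "gripper": 3},
    {"offset": [0, 0, 0], "rot": [0, 0, 12], "gripper": 3},
    {"offset": [0, 0, 0], "rot": [0, 0, 12], "gripper": 3}
  ]
}}

```text
time_s: 4.65
eef_pos: [549.7, 227.7, 146.4]
ee_rot: [-0.001, 0.998, -0.066, -0.0]
force: [-10.4, 4.2, 5.1]
grip_width: 0.447
grip_force: 41.1
```

```bash
python3 -c "
from h import *
st()"
```

```text
4.65 [549.7 227.7 146.4] psi -7.6 j [0.2  0.62 1.46 0.   1.06 1.9 ] F [-10.4   4.2   5.1] T [ 0.77  1.44 -0.07] 0.44731437713776984 41.133527867496014
```

Emit:
{"method": "step_arm", "body": {
  "plan": [
    {"offset": [0, 0, 0], "rot": [0, 0, 3], "gripper": 3},
    {"offset": [0, 0, 0], "rot": [0, 0, 6], "gripper": 3},
    {"offset": [0, 0, 0], "rot": [0, 0, 6], "gripper": 3}
  ]
}}

```text
time_s: 4.95
eef_pos: [550.5, 227.7, 146.6]
ee_rot: [-0.001, 0.993, -0.117, 0.001]
force: [-4.1, 4.7, 2.9]
grip_width: 0.451
grip_force: 61.7
```

```bash
python3 -c "
from h import *
st()"
```

```text
4.95 [550.5 227.7 146.6] psi -13.4 j [0.2  0.62 1.46 0.   1.06 2.  ] F [-4.1  4.7  2.9] T [0.73 0.63 1.11] 0.4506957031417365 61.67136713862419
```

Emit:
{"method": "step_arm", "body": {
  "plan": [
    {"offset": [0, 0, 0], "rot": [0, 0, 2], "gripper": 3},
    {"offset": [0, 0, 0], "rot": [0, 0, 4], "gripper": 3},
    {"offset": [0, 0, 0], "rot": [0, 0, 4], "gripper": 3},
    {"offset": [0, 0, 0], "rot": [0, 0, 4], "gripper": 3}
  ],
  "squeeze": 60
}}

```text
time_s: 5.35
eef_pos: [551.2, 227.4, 146.5]
ee_rot: [-0.001, 0.989, -0.15, 0.002]
force: [-1.2, 3.5, 6.8]
grip_width: 0.446
grip_force: 76.6
```

```bash
python3 -c "
from h import *
st()"
```

```text
5.35 [551.2 227.4 146.5] psi -17.3 j [0.19 0.62 1.46 0.   1.06 2.07] F [-1.2  3.5  6.8] T [0.72 0.08 1.7 ] 0.44585058002017874 76.61458522081375
```

Emit:
{"method": "step_arm", "body": {
  "plan": [
    {"offset": [0, 0, 0], "rot": [0, 0, -4], "gripper": 5},
    {"offset": [0, 0, 0], "rot": [0, 0, -4], "gripper": 7},
    {"offset": [0, 0, 0], "rot": [0, 0, -4], "gripper": 8.5},
    {"offset": [0, 0, 0], "rot": [0, 0, -4], "gripper": 8.5},
    {"offset": [0, 0, -4], "rot": [0, 0, -4], "gripper": 8.5},
    {"offset": [0, 0, -9], "rot": [0, 0, -4], "gripper": 8.5},
    {"offset": [0, 0, -14], "rot": [0, 0, -4], "gripper": 8.5},
    {"offset": [0, 0, -16], "rot": [0, 0, -4], "gripper": 8.5}
  ]
}}

```text
time_s: 6.15
eef_pos: [551.0, 226.9, 309.4]
ee_rot: [-0.001, 0.993, -0.118, 0.004]
force: [-0.3, 0.2, -0.8]
grip_width: 0.993
grip_force: 0.0
```

```bash
python3 -c "
from h import *
st();print(vw(-40,-29,0));go(vw(-40,-29,300),5.3)"
```

```text
6.15 [551.  226.9 309.4] psi -13.5 j [0.19 0.46 1.27 0.   1.4  2.  ] F [-0.3  0.2 -0.8] T [ 0.01 -0.04  0.02] 0.9925989700793897 0.0
[ 451.84975911 -174.07083975    0.        ]
off [-0.26, 41.31, 0.8] rot [-0.1, -0.4, -18.8]
```

Emit:
{"method": "step_arm", "body": {
  "plan": [
    {"offset": [-0.3, 41.3, 0.8], "rot": [-0.1, -0.4, -18.8], "gripper": 4},
    {"offset": [-0.3, 41.3, 0.8], "rot": [-0.1, -0.4, -18.8], "gripper": 4},
    {"offset": [-0.3, 41.3, 0.8], "rot": [-0.1, -0.4, -18.8], "gripper": 4},
    {"offset": [-0.3, 41.3, 0.8], "rot": [-0.1, -0.4, -18.8], "gripper": 4},
    {"offset": [-0.3, 41.3, 0.8], "rot": [-0.1, -0.4, -18.8], "gripper": 4},
    {"offset": [-0.3, 41.3, 0.8], "rot": [-0.1, -0.4, -18.8], "gripper": 4},
    {"offset": [-0.3, 41.3, 0.8], "rot": [-0.1, -0.4, -18.8], "gripper": 4},
    {"offset": [-0.3, 41.3, 0.8], "rot": [-0.1, -0.4, -18.8], "gripper": 4},
    {"offset": [-0.3, 41.3, 0.8], "rot": [-0.1, -0.4, -18.8], "gripper": 4},
    {"offset": [-0.3, 41.3, 0.8], "rot": [-0.1, -0.4, -18.8], "gripper": 4},
    {"offset": [-0.3, 41.3, 0.8], "rot": [-0.1, -0.4, -18.8], "gripper": 4},
    {"offset": [-0.3, 41.3, 0.8], "rot": [-0.1, -0.4, -18.8], "gripper": 4}
  ]
}}

```text
time_s: 7.35
eef_pos: [451.6, -173.0, 296.0]
ee_rot: [0.0, 0.999, 0.047, -0.004]
force: [0.2, 0.3, 0.8]
grip_width: 0.471
grip_force: 0.0
```

```bash
python3 -c "
from h import *
st();go(vw(-40,-29,165),5.3)
c=cam('side'); cv2.imwrite('pics/side3.png',cv2.resize(c['color'][130:290,300:460],(600,600),interpolation=cv2.INTER_CUBIC)[...,::-1])"
```

```text
7.35 [ 451.6 -173.   296. ] psi 5.4 j [-0.61  0.23  1.63 -0.01  1.29  0.87] F [0.2 0.3 0.8] T [ 0.01 -0.01  0.01] 0.47087401958733227 0.0
off [0.11, 0.1, 13.1] rot [0.0, 0.4, 0.1]
```

View pics/side3.png

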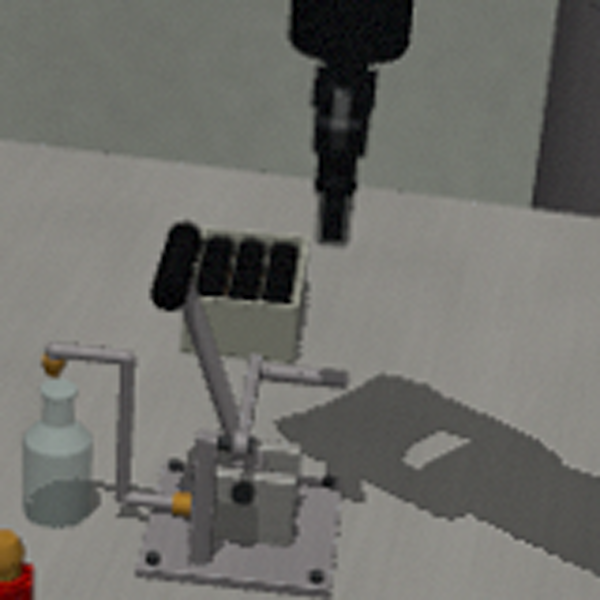

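The fingers, at crop (335,240), are over the gripping end of the catch rod at (335,378) and clear of the T-bar. Next: descend and grip.

Emit:
{"method": "step_arm", "body": {
  "plan": [
    {"offset": [0.1, 0.1, 5], "rot": [0, 0, 0], "gripper": 4},
    {"offset": [0.1, 0.1, 9], "rot": [0, 0, 0], "gripper": 4},
    {"offset": [0.1, 0.1, 13], "rot": [0, 0, 0], "gripper": 4},
    {"offset": [0.1, 0.1, 13], "rot": [0, 0, 0], "gripper": 3},
    {"offset": [0.1, 0.1, 13], "rot": [0, 0, 0], "gripper": 1},
    {"offset": [0.1, 0.1, 13], "rot": [0, 0, 0], "gripper": 0.5},
    {"offset": [0.1, 0.1, 13], "rot": [0, 0, 0], "gripper": 0.5},
    {"offset": [0.1, 0.1, 13], "rot": [0, 0, 0], "gripper": 0.5},
    {"offset": [0.1, 0.1, 13], "rot": [0, 0, 0], "gripper": 0.5}
  ],
  "squeeze": 25
}}

```text
time_s: 8.3
eef_pos: [452.3, -176.1, 168.6]
ee_rot: [0.003, 0.999, 0.047, -0.002]
force: [-3.0, -4.5, -1.1]
grip_width: 0.131
grip_force: 25.7
```

```bash
python3 -c "
from h import *
st()
s,p,R=cur(); 
y0,z0=50-80*np.cos(.163),100+80*np.sin(.163)
for a in np.arange(.3,2.3,.15): print(round(a,2), round(-(50-80*np.cos(a)-y0)/10,1), round(-(100+80*np.sin(a)-z0)/10,1))"
```

```text
8.3 [ 452.3 -176.1  168.6] psi 5.4 j [-0.61  0.39  1.78 -0.01  0.97  0.87] F [-3.  -4.5 -1.1] T [-0.83  0.32 -0.03] 0.13050950484003213 25.720532834529877
0.3 -0.3 -1.1
0.45 -0.7 -2.2
0.6 -1.3 -3.2
0.75 -2.0 -4.2
0.9 -2.9 -5.0
1.05 -3.9 -5.6
1.2 -5.0 -6.2
1.35 -6.1 -6.5
1.5 -7.3 -6.7
1.65 -8.5 -6.7
1.8 -9.7 -6.5
1.95 -10.9 -6.1
2.1 -11.9 -5.6
2.25 -12.9 -4.9
```

Emit:
{"method": "step_arm", "body": {
  "plan": [
    {"offset": [0, -0.3, -1.1], "rot": [0, 0, 0], "gripper": 0.5},
    {"offset": [0, -0.7, -2.2], "rot": [0, 0, 0], "gripper": 0.5},
    {"offset": [0, -1.3, -3.2], "rot": [0, 0, 0], "gripper": 0.5},
    {"offset": [0, -2.0, -4.2], "rot": [0, 0, 0], "gripper": 0.5},
    {"offset": [0, -2.9, -5.0], "rot": [0, 0, 0], "gripper": 0.5},
    {"offset": [0, -3.9, -5.6], "rot": [0, 0, 0], "gripper": 0.5},
    {"offset": [0, -5.0, -6.2], "rot": [0, 0, 0], "gripper": 0.5}
  ]
}}

```text
time_s: 9.0
eef_pos: [448.3, -127.1, 232.6]
ee_rot: [0.005, 0.999, 0.047, -0.0]
force: [0.8, -4.6, 2.0]
grip_width: 0.123
grip_force: 24.6
```

```bash
python3 -c "
from h import *
st()"
```

```text
9.0 [ 448.3 -127.1  232.6] psi 5.3 j [-0.53  0.26  1.77 -0.01  1.11  0.96] F [ 0.8 -4.6  2. ] T [-0.87 -0.01 -0.02] 0.12325904832251709 24.593089520931244
```

Emit:
{"method": "step_arm", "body": {
  "plan": [
    {"offset": [0, -1.1, -0.3], "rot": [0, 0, 0], "gripper": 0.5},
    {"offset": [0, -2.3, -0.5], "rot": [0, 0, 0], "gripper": 0.5},
    {"offset": [0, -3.5, -0.5], "rot": [0, 0, 0], "gripper": 0.5},
    {"offset": [0, -4.7, -0.3], "rot": [0, 0, 0], "gripper": 0.5},
    {"offset": [0, -5.9, 0.1], "rot": [0, 0, 0], "gripper": 0.5},
    {"offset": [0, -6.9, 0.6], "rot": [0, 0, 0], "gripper": 0.5},
    {"offset": [0, -7.2, 0.8], "rot": [0, 0, 0], "gripper": 0.5},
    {"offset": [0, -7.2, 0.8], "rot": [0, 0, 0], "gripper": 0.5},
    {"offset": [0, -7.2, 0.8], "rot": [0, 0, 0], "gripper": 0.5}
  ]
}}

```text
time_s: 9.9
eef_pos: [441.8, -56.0, 222.8]
ee_rot: [0.005, 0.999, 0.047, -0.001]
force: [-4.6, -20.2, 21.7]
grip_width: 0.128
grip_force: 29.0
```

```bash
python3 -c "
from h import *
st()"
```

```text
9.9 [441.8 -56.  222.8] psi 5.4 j [-0.39  0.23  1.84 -0.01  1.07  1.1 ] F [ -4.6 -20.2  21.7] T [-3.15  0.75 -0.06] 0.12801781974724125 28.975155651569366
```

Emit:
{"method": "step_arm", "body": {
  "plan": [
    {"offset": [0, 0, 0], "rot": [0, 0, 0], "gripper": 4},
    {"offset": [0, 0, 0], "rot": [0, 0, 0], "gripper": 4},
    {"offset": [0, 0, 0], "rot": [0, 0, 0], "gripper": 4},
    {"offset": [0, 0, -4], "rot": [0, 0, 0], "gripper": 4},
    {"offset": [0, 0, -8], "rot": [0, 0, 0], "gripper": 6},
    {"offset": [0, 0, -11], "rot": [0, 0, 0], "gripper": 6},
    {"offset": [0, 0, -11], "rot": [0, 0, 0], "gripper": 6}
  ]
}}

```text
time_s: 10.6
eef_pos: [442.0, -53.2, 333.0]
ee_rot: [0.001, 0.999, 0.047, -0.001]
force: [0.5, -0.1, -1.0]
grip_width: 0.705
grip_force: 0.0
```

```bash
python3 -c "
from h import *
st();go(vw(55,-25,330),95.3)
c=cam('side'); S=cloud(c); p=c['color'][80:300,280:480]; cv2.imwrite('pics/side4.png',cv2.resize(p,(545,600),interpolation=cv2.INTER_CUBIC)[...,::-1])"
```

```text
10.6 [442.  -53.2 333. ] psi 5.4 j [-0.38  0.11  1.67 -0.    1.36  1.1 ] F [ 0.5 -0.1 -1. ] T [0.   0.05 0.06] 0.7049939047380092 0.0
off [9.35, 11.73, 0.32] rot [0.1, 0.2, -89.9]
```

View pics/side4.png

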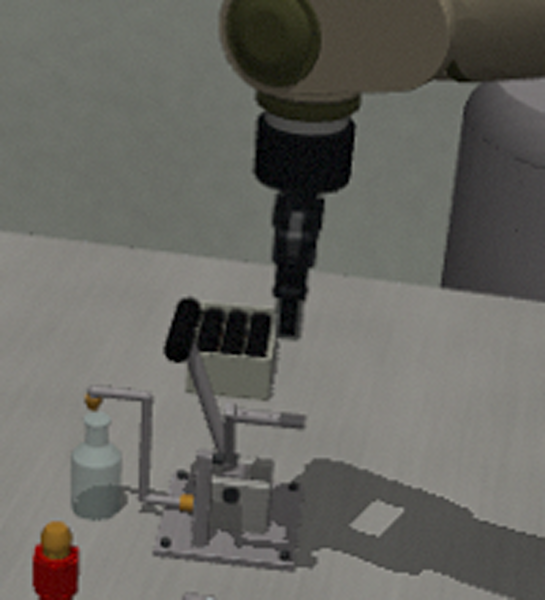

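The rod shows at crop (270,418), and I can't tell from the picture alone whether the catch is over. I'll check the depth there.

```bash
python3 -c "
from h import *
for n in ('side','top'):
    Q=cloud(cam(n)); th=TH
    xy=(Q[...,:2]-V)@np.array([[np.cos(th),-np.sin(th)],[np.sin(th),np.cos(th)]])
    m=(Q[...,2]>85)&(Q[...,2]<200)&(xy[...,0]>-62)&(xy[...,0]<-15)&(abs(xy[...,1])<130)
    q=np.c_[xy[m],Q[m][:,2]]; print(n,m.sum(),np.median(q,0) if len(q) else '', q[::max(1,len(q)//6)].round().tolist())
"
```

```text
side 104 [-38.41077022  92.18554317 171.7544939 ] [[-16.0, 87.0, 175.0], [-46.0, 82.0, 172.0], [-53.0, 91.0, 176.0], [-46.0, 92.0, 173.0], [-40.0, 92.0, 169.0], [-38.0, 92.0, 166.0], [-59.0, 94.0, 167.0]]
top 0  []
```

The catch rod is at y +90, z 169 in the valve frame, so the catch is at about 2.1 rad, fully over. Now to above the T-bar.

Emit:
{"method": "step_arm", "body": {
  "plan": [
    {"offset": [9.3, 11.7, 0.3], "rot": [0, 0, -90], "gripper": 6},
    {"offset": [9.3, 11.7, 0.3], "rot": [0, 0, -90], "gripper": 6},
    {"offset": [9.3, 11.7, 0.3], "rot": [0, 0, -90], "gripper": 6},
    {"offset": [9.3, 11.7, 0.3], "rot": [0, 0, -90], "gripper": 6},
    {"offset": [9.3, 11.7, 0.3], "rot": [0, 0, -90], "gripper": 6},
    {"offset": [9.3, 11.7, 0.3], "rot": [0, 0, -90], "gripper": 6},
    {"offset": [9.3, 11.7, 0.3], "rot": [0, 0, -90], "gripper": 6},
    {"offset": [9.3, 11.7, 0.3], "rot": [0, 0, -90], "gripper": 6},
    {"offset": [9.3, 11.7, 0.3], "rot": [0, 0, -90], "gripper": 6},
    {"offset": [9.3, 11.7, 0.3], "rot": [0, 0, -90], "gripper": 6},
    {"offset": [9.3, 11.7, 0.3], "rot": [0, 0, -90], "gripper": 6},
    {"offset": [9.3, 11.7, 0.3], "rot": [0, 0, -90], "gripper": 6}
  ]
}}

```text
time_s: 11.95
eef_pos: [544.6, -161.1, 324.5]
ee_rot: [-0.004, 0.673, 0.739, -0.003]
force: [-1.8, -0.4, 0.1]
grip_width: 0.699
grip_force: 0.0
```

```bash
python3 -c "
from h import *
st();go(vw(55,-25,254),95.3)"
```

```text
11.95 [ 544.6 -161.1  324.5] psi 95.4 j [-0.49  0.4   1.32 -0.    1.43 -0.59] F [-1.8 -0.4  0.1] T [-0.01 -0.05 -0.02] 0.6989414915426924 0.0
off [-0.05, 0.22, 7.05] rot [-0.6, -0.1, 0.1]
```

Emit:
{"method": "step_arm", "body": {
  "plan": [
    {"offset": [0, 0.2, 4], "rot": [0, 0, 0], "gripper": 6},
    {"offset": [0, 0.2, 7], "rot": [0, 0, 0], "gripper": 6},
    {"offset": [0, 0.2, 7], "rot": [0, 0, 0], "gripper": 4},
    {"offset": [0, 0.2, 7], "rot": [0, 0, 0], "gripper": 2},
    {"offset": [0, 0.2, 7], "rot": [0, 0, 0], "gripper": 1.5},
    {"offset": [0, 0.2, 7], "rot": [0, 0, 0], "gripper": 1.5},
    {"offset": [0, 0.2, 7], "rot": [0, 0, 0], "gripper": 1.5},
    {"offset": [0, 0.2, 7], "rot": [0, 0, 0], "gripper": 1.5}
  ],
  "squeeze": 40
}}

```text
time_s: 12.75
eef_pos: [547.3, -161.2, 258.0]
ee_rot: [-0.0, 0.674, 0.739, -0.002]
force: [5.3, 1.0, -2.6]
grip_width: 0.266
grip_force: 40.2
```

```bash
python3 -c "
from h import *
st()
for a in np.arange(.1,.85,.1): print(round(a,2),round((160*np.sin(.35-a)-54.9)/10,1),round(-(160*np.cos(.35-a)-150.3)/10,1))"
```

```text
12.75 [ 547.3 -161.2  258. ] psi 95.3 j [-0.49  0.45  1.42 -0.    1.27 -0.58] F [ 5.3  1.  -2.6] T [ 0.17 -0.88  0.04] 0.26645950783003775 40.185930132865906
0.1 -1.5 -0.5
0.2 -3.1 -0.8
0.3 -4.7 -1.0
0.4 -6.3 -1.0
0.5 -7.9 -0.8
0.6 -9.4 -0.5
0.7 -11.0 0.0
0.8 -12.4 0.6
```

Gripped (about 23 mm opening). Pulling along the arc.

Emit:
{"method": "step_arm", "body": {
  "plan": [
    {"offset": [0, -0.8, -0.3], "rot": [0, 0, 0], "gripper": 1.5},
    {"offset": [0, -1.5, -0.5], "rot": [0, 0, 0], "gripper": 1.5},
    {"offset": [0, -3.1, -0.8], "rot": [0, 0, 0], "gripper": 1.5},
    {"offset": [0, -4.7, -1.0], "rot": [0, 0, 0], "gripper": 1.5},
    {"offset": [0, -6.3, -1.0], "rot": [0, 0, 0], "gripper": 1.5},
    {"offset": [0, -7.9, -0.8], "rot": [0, 0, 0], "gripper": 1.5},
    {"offset": [0, -9.4, -0.5], "rot": [0, 0, 0], "gripper": 1.5},
    {"offset": [0, -10.5, -0.2], "rot": [0, 0, 0], "gripper": 1.5},
    {"offset": [0, -11.3, 0], "rot": [0, 0, 0], "gripper": 1.5},
    {"offset": [0, -11.3, 0], "rot": [0, 0, 0], "gripper": 1.5},
    {"offset": [0, -11.3, 0], "rot": [0, 0, 0], "gripper": 1.5}
  ]
}}

```text
time_s: 13.85
eef_pos: [437.9, -172.0, 261.6]
ee_rot: [0.006, 0.674, 0.739, 0.002]
force: [23.2, 7.5, 8.7]
grip_width: 0.262
grip_force: 40.5
```

```bash
python3 -c "
from h import *
st()"
```

```text
13.85 [ 437.9 -172.   261.6] psi 95.3 j [-0.62  0.23  1.72  0.    1.18 -0.72] F [23.2  7.5  8.7] T [ 1.14 -3.93  0.08] 0.2618612644309513 40.532815754413605
```

Emit:
{"method": "step_arm", "body": {
  "plan": [
    {"offset": [0, 0, 0], "rot": [0, 0, 0], "gripper": 1.5},
    {"offset": [0, 0, 0], "rot": [0, 0, 0], "gripper": 1.5},
    {"offset": [0, 0, 0], "rot": [0, 0, 0], "gripper": 1.5},
    {"offset": [0, 0, 0], "rot": [0, 0, 0], "gripper": 1.5},
    {"offset": [0, 0, 0], "rot": [0, 0, 0], "gripper": 1.5},
    {"offset": [0, 0, 0], "rot": [0, 0, 0], "gripper": 1.5},
    {"offset": [0, 0, 0], "rot": [0, 0, 0], "gripper": 1.5},
    {"offset": [0, 0, 0], "rot": [0, 0, 0], "gripper": 1.5},
    {"offset": [0, 0, 0], "rot": [0, 0, 0], "gripper": 1.5},
    {"offset": [0, 0, 0], "rot": [0, 0, 0], "gripper": 1.5},
    {"offset": [0, 0, 0], "rot": [0, 0, 0], "gripper": 1.5},
    {"offset": [0, 0, 0], "rot": [0, 0, 0], "gripper": 1.5}
  ]
}}

```text
time_s: 15.05
eef_pos: [438.0, -172.0, 261.6]
ee_rot: [0.006, 0.674, 0.739, 0.001]
force: [22.2, 6.5, 9.2]
grip_width: 0.259
grip_force: 40.6
```

```bash
python3 -c "
from h import *
st()
c=cam('side'); p=c['color'][130:380,230:430]; cv2.imwrite('pics/side5.png',cv2.resize(p,(480,600),interpolation=cv2.INTER_CUBIC)[...,::-1])"
```

```text
15.05 [ 438.  -172.   261.6] psi 95.3 j [-0.62  0.23  1.72  0.    1.18 -0.72] F [22.2  6.5  9.2] T [ 1.11 -3.9   0.11] 0.2593898691546518 40.56805372238159
```

View pics/side5.png

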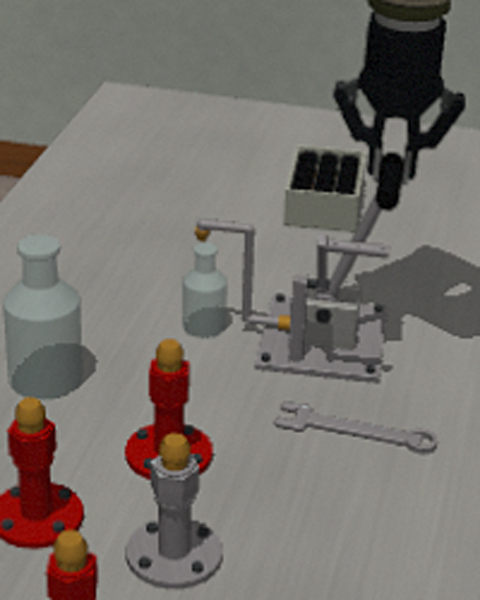

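The lever leans towards the robot with its T-bar gripped at (390,180). The catch rod is thrown over at (355,247), and the bottles, tub and spanner are undisturbed. Handing in.

```bash
python3 -c "
from rig import *
print(finish_job())"
```

```text
the job is handed in; nothing more can be done
None
```

I turned the nut to its stop, threw the catch over and pulled the lever fully, then handed the job in at about 15 s still holding it; the hand-in returned no verdict, and I judged the nut home from the torque rise, not from an image.

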